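# Show a grown frame to the inspection camera

### The arm

A 6-joint arm with a two-finger parallel gripper is mounted at the origin on the work surface. World frame = base frame: x ahead of the robot, y to its left, z up, the work surface at z = 0. Lengths are in m, angles in rad, forces in N, time in s.
With the tool pointing down it reaches from about 0.35 to 0.85 m from the base axis. Payload 8.1 kg.
Tool frame: the origin (TCP) lies on the centre line of the jaws, within the pads' length; the fingertips stand 11 mm ahead of it and the grasp point (between the pads) lies 8 mm behind it; z points along the fingers, y is the line along which they close (so a half turn about z gives the same grasp; the last joint's range is limited). The gripper opens to 93 mm and grips with 3 to 60 N. Pads are 15 mm wide; open, the fingers measure 128 mm over their backs; the gripper's body (75 mm by 188 mm) begins 65 mm behind the grasp point.
Start: joints at [1.196, 0.13, 1.488, -0, 1.523, -0.085], TCP at [0.171, 0.575, 0.23] pointing down, gripper open.
Joint ranges: [-2.96, 2.96], [-0.89, 2.26], [0.02, 2.5], [-1.34, 4.48], [0, 2.73], [-2.66, 2.66]. Speed limits (rad/s): [2.39, 2.39, 2.79, 3.14, 3.14, 3.14].

### API

Orientations are given as a 3x3 rotation matrix whose columns are the frame's x, y, z axes.
In Python, from cell import * gives the robot as it stands.
- The arm moves only by the shell command python3 -m crank 'ROWS' [FORCE]. ROWS is JSON, a list of rows, each a list of 5 numbers: the shift along the tool's x, y, z in m, then the turn about the tool's z in rad, then the closure, from -1 (fully open) to 1 (shut), so that 0 is half open. A call has 1 to 8 rows; each row shifts and turns the commanded pose from where the row before left it, along the tool's axes as they then stand; what a row does not reach is not made up. A row lasts 1/8 s, in which the tool goes at most 62.5 mm and 10.7 degrees, less where a joint would pass 70% of its speed; a pose out of reach is approached as far as the arm can. A call is refused whole if a number of a shift passes 0.0625 or a number of a turn 0.188, either way. A call with a gripper value outside its range is refused whole. The fingers move at their own pace and stop on an object; FORCE is the grip in N (left out, the last holds). Time passes only in rows, so rows that do not move let the fingers close. It gives the time, the measured TCP pose, the force, the opening and the grip force at its end, in the units of the state.
- observe(): the state, without advancing time (a new reading comes with each control period).
- read_camera(name): name is "side" or "top" or "wrist"; returns a dict with "image" (384x512x3 uint8, red, green, blue), "depth" (384x512 float32, m along the optical axis (not along the pixel's ray), 0 where there is no reading), "mtx" (3x3 intrinsics, pixels), "world_to_cam" (4x4, takes a point from world to camera coordinates). Camera axes: x right, y down, z forward; pixel columns grow to the right and rows downward; lengths in m; the calibration is good to about 2 mm. The wrist camera is an equidistant fisheye: a pixel r from the principal point sees the ray r / f radians off the axis. A picture is of the moment at which its call begins.
- job_done(): hands the job in; it is judged then, once.
Trained networks look in a picture, given as the dict that the camera call returned (one of the last four; its "shot" number tells which), for a name from the list of things; names that differ only in an ending like _2 or _b are one class to them, and where a whole thing is asked for, a point or a joint stands for the part that bears it (a point fixed in the world has none). Each returns a list of dicts, best first, with "confidence" (0 to 1); they miss things now and then, are a little off and sometimes report something else, mostly with a low value. They report only what shows in the picture. A call takes as long as a camera call.
- recognise(thing, picture): "pixel" ([row, column] in pixels, amid what is visible of it).
The state is a dict: "t": time; "joints": joint angles; "qvel": joint speeds; "tau": joint torques, N m; "tcp_pos": TCP position; "eef_rot": TCP orientation; "ft_force": force on the tool from outside, world axes, zero at the start; "moment": the same for the moment, N m; "finger_gap": finger opening in m; "gripper_force": force on a finger pad.
Only numpy, scipy, OpenCV 4.12 (cv2) and the standard library are available. Lean on these libraries where they do the work, as an engineer would, in place of code of your own. Each camera call takes 0.05 s, during which the arm holds its last target. There are 200 camera calls.

### The job

Lift the oval frame that has the wooden bar across it off its wire rack and hold it up in front of the inspection camera's lens, level, at lens height and with its middle about 20 cm straight ahead of the lens: first with its square lug pointing at the lens, kept still there for more than a second, then turned a quarter turn so that one of its long sides (either one) faces the lens. Finish while still holding it there, level and steady in the air; do not put it down or let go. Do not knock the camera, and leave the other frame and the small things on the bench where they are.

Things in the scene. Friction and masses are not known exactly. Their poses are not given: they have to be found in the camera images.
- barred_frame: The frame to show: cream, brown-flecked rigid oval ring, 190 mm long (own x), 116 wide (own y), 34 high, wall 22 mm, 0.18 to 0.35 kg, flat on rack_a. A wooden bar crosses the opening along own y; a square lug (40 mm wide) sticks out of the +x end only, to 115 mm from the middle; the -x end is round. Origin: middle of the underside; z up
- bar_top (a point): Middle of the wooden bar's top, 34 mm above the frame's underside. The bar is 16 mm wide (frame x), 28 mm high, 72 mm long between the walls (frame y); the opening reaches 73 mm from it both ways along frame x. Pinch the bar here, fingers closing along frame x: the frame balances within 10 mm of this point
- lug_tip (a point): Middle of the lug's square end face, 115 mm from the frame's middle along its own +x, 17 mm above its underside
- lens (a point): centre of the front glass of the inspection camera's black lens (48 mm across), 190 mm above the table
- camera_stand: The inspection camera: grey 70 x 62 x 62 mm body on a post with a 110 mm square foot, fixed to the bench, 221 mm high. Origin at the table under the lens's line of sight, 50 mm behind the lens front; the lens looks level along own -x; own z is up. Its direction varies
- rack_a: Chrome wire drying rack, fixed, 250 x 250 mm, flat top of parallel wires 50 mm above the table, carries the frame with the bar. Origin at table height under its middle
- rack_b: An identical fixed rack that carries the plain frame; the two racks may stand on either side
- plain_frame: The other frame: the same oval ring without bar or lug, lying on rack_b, to be left alone. Origin: middle of the underside
- dish: Clear flat round dish, 93 mm across, 14 mm high, on the table, origin under its middle; leave alone
- sample_block: Small cream block 70 x 45 x 30 mm on the table, origin under its middle; leave alone
- brush: Hand brush lying on the table, about 200 mm long; leave alone
- jar: Glass jar with steel lid, 70 mm across, 100 mm high, origin under its middle; leave alone

How it is judged:
By the outcome, as a careful person would: the job done as asked, in the order asked, and still so for the second after the job is handed in, while the arm keeps its last pose, push and grip.
It also fails if it takes over 48 s, if anything falls off the work surface, if the arm or the gripper's body presses on something with over 40 N, if the wrist force passes 120 N, or if a joint passes its speed limit or range.

## Working session

There is one attempt and no reset: what is moved stays moved. The work goes in short steps, Python scripts to look and compute and a shell command to move; the robot and the scene stay as the last step left them, time stands still between calls to the robot, and variables do not carry over. Pictures are saved under pics/ and viewed, at most 10 in all, crops included, and the job is handed in when it is done.

```bash
mkdir -p pics; cat > h.py <<'E'
from cell import *
import numpy as np, cv2
def world(pic,r,c,d=None):
    K=pic["mtx"];T=np.linalg.inv(pic["world_to_cam"])
    if d is None:
        p=pic["depth"][int(r)-2:int(r)+3,int(c)-2:int(c)+3];p=p[p>0];d=np.median(p) if len(p) else 0
    v=np.array([(c-K[0,2])/K[0,0]*d,(r-K[1,2])/K[1,1]*d,d,1]);return (T@v)[:3]
E
python3 - <<'E'
from h import *
np.set_printoptions(precision=3,suppress=True)
ims=[]
for n in("top","side"):
    p=read_camera(n);ims.append(p["image"])
    print(n,np.linalg.inv(p["world_to_cam"])[:3,3])
    for t in("barred_frame","bar_top","lug_tip","lens","camera_stand","rack_a","plain_frame","dish","sample_block","brush","jar"):
        for r in recognise(t,p)[:2]:
            print(t,r["pixel"],round(r["confidence"],2),world(p,*r["pixel"]))
    cv2.imwrite(f"pics/{n}0.png",p["image"][:,:,::-1])
s=observe();print(s["t"],s["eef_rot"],s["finger_gap"])
E
```

```text
top [ 0.472 -0.01   1.147]
barred_frame [242.2, 391.3] 0.57 [ 0.479 -0.278  0.084]
barred_frame [100.3, 268.9] 0.21 [ 0.772 -0.003  0.21 ]
bar_top [240.4, 387.7] 0.57 [ 0.483 -0.272  0.077]
bar_top [107.2, 271.8] 0.38 [ 0.757 -0.009  0.213]
lug_tip [239.9, 387.2] 0.76 [ 0.484 -0.272  0.071]
lens [104.9, 269.3] 0.59 [ 0.762 -0.004  0.211]
camera_stand [102.8, 265.5] 0.95 [0.769 0.004 0.206]
rack_a [252.4, 392.4] 0.61 [ 0.455 -0.289  0.046]
plain_frame [259.5, 144.9] 0.63 [0.44  0.288 0.07 ]
dish [189.8, 269.0] 0.76 [ 0.609 -0.001  0.013]
dish [241.2, 388.7] 0.2 [ 0.481 -0.273  0.083]
sample_block [267.7, 265.8] 0.6 [0.419 0.007 0.03 ]
brush [146.5, 377.6] 0.96 [ 0.714 -0.268  0.02 ]
jar [139.2, 162.1] 0.95 [0.718 0.246 0.1  ]
side [0.355 0.636 0.821]
barred_frame [147.6, 336.0] 0.88 [ 0.487 -0.268  0.069]
bar_top [149.0, 334.7] 0.85 [ 0.491 -0.275  0.058]
bar_top [334.0, 268.8] 0.73 [0.479 0.261 0.043]
lug_tip [147.0, 340.1] 0.85 [ 0.476 -0.263  0.079]
lens [170.6, 173.8] 0.67 [0.805 0.002 0.119]
camera_stand [165.8, 172.6] 0.89 [0.805 0.003 0.136]
rack_a [168.9, 349.3] 0.76 [ 0.444 -0.276  0.002]
rack_a [342.6, 279.7] 0.38 [0.46 0.25 0.  ]
plain_frame [347.6, 280.0] 0.96 [0.446 0.297 0.082]
dish [223.5, 255.1] 0.67 [ 0.607 -0.001  0.013]
dish [248.7, 331.3] 0.31 [0.421 0.02  0.029]
sample_block [246.0, 331.1] 0.97 [0.423 0.014 0.03 ]
brush [144.9, 252.7] 0.96 [ 0.714 -0.26   0.018]
brush [146.9, 338.1] 0.24 [ 0.481 -0.266  0.075]
jar [289.2, 150.7] 0.67 [0.709 0.278 0.088]
1.2 [[-0.958  0.286 -0.   ]
 [ 0.286  0.958 -0.   ]
 [ 0.    -0.    -1.   ]] 0.09282971673007853
```

View pics/top0.png

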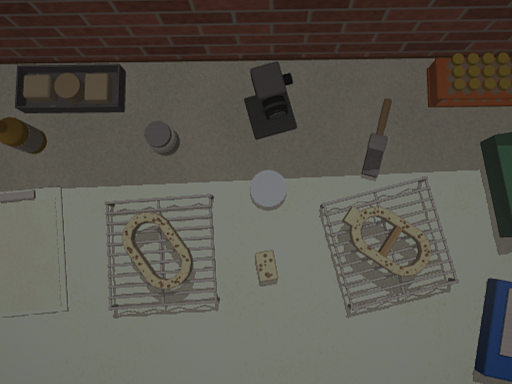

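View pics/side0.png

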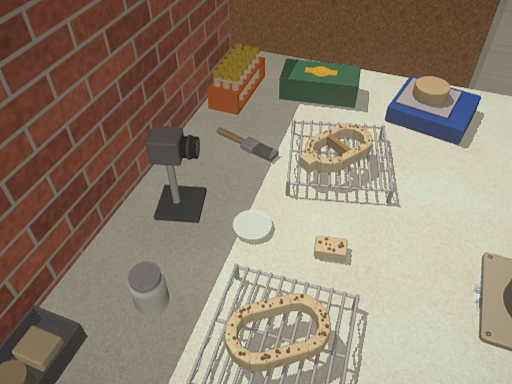

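The top view shows the barred frame at about (241,391), its lug at (215,352), and the camera at (100,268) with its lens facing down the picture. The side view agrees: lug towards (160,310), lens at (147,192). Next I'll fit the shapes from the depth data.

```bash
cat >> h.py <<'E'
def cloud(pic):
    K=pic["mtx"];T=np.linalg.inv(pic["world_to_cam"]);d=pic["depth"]
    r,c=np.indices(d.shape);P=np.stack([(c-K[0,2])/K[0,0]*d,(r-K[1,2])/K[1,1]*d,d],-1)
    W=P@T[:3,:3].T+T[:3,3];W[d<=0]=np.nan;return W
E
python3 - <<'E'
from h import *
np.set_printoptions(precision=3,suppress=True)
for n in("top","side"):
    p=read_camera(n);W=cloud(p);im=p["image"].astype(int)
    x,y,z=W[...,0],W[...,1],W[...,2]
    near=(abs(x-.48)<.16)&(abs(y+.27)<.16)
    m=near&(z>.070)&(z<.1)
    q=W[m];print(n,"frame n",len(q),"z pct",np.percentile(q[:,2],[5,25,50,75,95]))
    top=W[near&(z>np.percentile(q[:,2],50)-.008)&(z<.1)]
    R=cv2.minAreaRect(top[:,:2].astype(np.float32));print("rect",R, "mean",top.mean(0))
    b=cv2.boxPoints(R);print(b)
    # bar: colour brownish darker
    c=W[(abs(x-.78)<.1)&(abs(y)<.1)&(z>.15)]
    t=c[c[:,2]>.214];print("body top",len(t),cv2.minAreaRect(t[:,:2].astype(np.float32)),t.mean(0),t[:,2].max())
    print(cv2.boxPoints(cv2.minAreaRect(t[:,:2].astype(np.float32))))
    l=c[c[:,2]<.216];o=l[np.argsort(l[:,0])];print("lens pts",len(l),o[:60:5])
    f=W[(abs(x-.78)<.12)&(abs(y)<.12)&(z>.006)&(z<.03)]; 
    if len(f)>10: print("foot",cv2.minAreaRect(f[:,:2].astype(np.float32)),f[:,2].mean())
    s=(200,320,320,470) if n=="top" else (110,190,280,400)
    s2=(55,145,235,310) if n=="top" else (115,225,140,215)
    A=[cv2.resize(p["image"][a:b,c:d],(390,390)) for a,b,c,d in(s,s2)]
    cv2.imwrite(f"pics/{n}1.png",np.clip(np.hstack(A)[:,:,::-1]*1.6,0,255))
    np.savez(f"{n}.npz",W=W,im=p["image"])
E
python3 - <<'E'
import cv2,numpy as np
cv2.imwrite("pics/both.png",np.vstack([cv2.resize(cv2.imread(f"pics/{n}1.png"),(780,298)) for n in("top","side")]))
E
```

```text
top frame n 2448 z pct [0.078 0.082 0.083 0.085 0.087]
rect ((0.486392617225647, -0.2698434591293335), (0.21153810620307922, 0.11729899793863297), 56.253055572509766) mean [ 0.484 -0.271  0.083]
[[ 0.379 -0.325]
 [ 0.476 -0.39 ]
 [ 0.594 -0.214]
 [ 0.496 -0.149]]
body top 1028 ((0.7960456013679504, -0.0059920623898506165), (0.1055469661951065, 0.06182101368904114), 15.075185775756836) [ 0.808 -0.002  0.22 ] 0.22520258724647724
[[ 0.737  0.01 ]
 [ 0.753 -0.05 ]
 [ 0.855 -0.022]
 [ 0.839  0.038]]
lens pts 695 [[ 0.739  0.001  0.193]
 [ 0.74   0.001  0.183]
 [ 0.741 -0.001  0.189]
 [ 0.741 -0.003  0.179]
 [ 0.742 -0.009  0.2  ]
 [ 0.742 -0.007  0.205]
 [ 0.743 -0.009  0.174]
 [ 0.743 -0.013  0.181]
 [ 0.743 -0.013  0.195]
 [ 0.743 -0.011  0.209]
 [ 0.744 -0.005  0.208]
 [ 0.744 -0.016  0.191]]
foot ((0.778366208076477, 0.0027491971850395203), (0.20072528719902039, 0.22229774296283722), 85.69265747070312) 0.013062687213423537
side frame n 1635 z pct [0.072 0.08  0.083 0.084 0.086]
rect ((0.4894421100616455, -0.2675923705101013), (0.212022602558136, 0.11856931447982788), 54.87090682983398
[... 186 characters left out ...]
3550674915314), 15.382660865783691) [0.81  0.003 0.22 ] 0.2240112904244591
[[ 0.74   0.013]
 [ 0.757 -0.049]
 [ 0.857 -0.022]
 [ 0.84   0.04 ]]
lens pts 1073 [[ 0.742  0.003  0.193]
 [ 0.742 -0.005  0.18 ]
 [ 0.743 -0.002  0.205]
 [ 0.743 -0.001  0.197]
 [ 0.744 -0.002  0.199]
 [ 0.744  0.001  0.202]
 [ 0.744 -0.     0.206]
 [ 0.745  0.007  0.192]
 [ 0.745 -0.011  0.206]
 [ 0.745  0.005  0.196]
 [ 0.746  0.003  0.197]
 [ 0.746 -0.01   0.212]]
foot ((0.8052078485488892, -0.003497675061225891), (0.11039769649505615, 0.11455847322940826), 15.395998001098633) 0.013625311778289895[ WARN:0@0.530] global loadsave.cpp:1063 imwrite_ Unsupported depth image for selected encoder is fallbacked to CV_8U.
```

View pics/both.png

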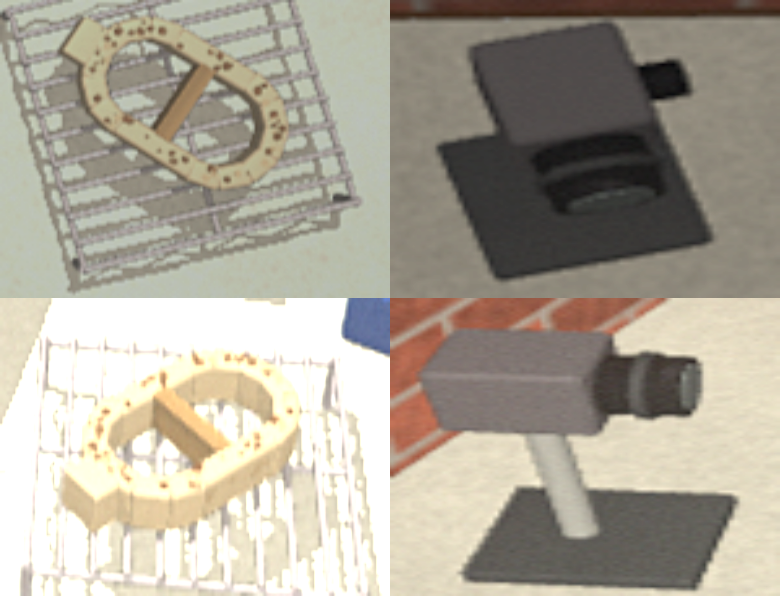

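Estimates:
- **Frame middle:** about (0.482, -0.277). The lug points along 55.6° and the top is at z≈0.084.
- **Lens:** about (0.746, -0.019, 0.19), with the stand's x axis at 15.2°.
- **Show point:** about (0.553, -0.0715).

I'll move above the frame and look from close up.

```bash
python3 -m crank '[[-0.046,-0.039,0,0,-1],[-0.046,-0.039,0,0,-1],[-0.046,-0.039,0,0,-1],[-0.046,-0.039,0,0,-1],[-0.046,-0.039,0,0,-1],[-0.046,-0.039,0,0,-1],[-0.046,-0.039,0,0,-1],[-0.046,-0.039,0,0,-1]]' 40
python3 -m crank '[[-0.0218,-0.0519,0,0,0],[-0.0218,-0.0519,0,0,0],[-0.0218,-0.0519,0,0,0],[-0.0218,-0.0519,0,0,0],[-0.0218,-0.0519,0,0,0],[-0.0218,-0.0519,0,0,0],[-0.0218,-0.0519,0,0,0],[-0.0218,-0.0519,0,0,0]]'
python3 -m crank '[[0,0,0,0.155,0],[0,0,0,0.155,0],[0,0,0,0,0]]'
python3 - <<'E'
from h import *
np.set_printoptions(precision=4,suppress=True)
p=read_camera("wrist");cv2.imwrite("pics/w1.png",p["image"][:,:,::-1])
K=p["mtx"];T=np.linalg.inv(p["world_to_cam"]);print(K,T)
# fisheye: ray to plane z
def ray(r,c,z):
    v=np.array([(c-K[0,2])/K[0,0],(r-K[1,2])/K[1,1]]);th=np.hypot(*v)
    d=T[:3,:3]@np.array([*(v/th*np.sin(th)),np.cos(th)]);return T[:3,3]+d*(z-T[2,3])/d[2]
for t in("bar_top","lug_tip","barred_frame"):
    for r in recognise(t,p)[:2]: print(t,r["pixel"],r["confidence"],ray(*r["pixel"],.084))
s=observe();print(s["tcp_pos"],s["eef_rot"],s["joints"],s["t"])
E
```

```text
t: 2.3
tcp_pos: [0.4358, 0.1691, 0.23]
eef_rot: [[-0.958, 0.286, 0.001], [0.286, 0.958, 0.0], [-0.001, 0.001, -1.0]]
ft_force: [2.1, 1.3, -0.4]
finger_gap: 0.0927
gripper_force: 0.0
t: 3.3
tcp_pos: [0.4834, -0.2789, 0.2298]
eef_rot: [[-0.958, 0.286, 0.001], [0.286, 0.958, -0.0], [-0.001, -0.0, -1.0]]
ft_force: [0.7, -0.4, -0.0]
finger_gap: 0.0465
gripper_force: 0.0
t: 3.68
tcp_pos: [0.4833, -0.2771, 0.2296]
eef_rot: [[-0.826, 0.564, -0.0], [0.564, 0.826, 0.0], [0.0, 0.0, -1.0]]
ft_force: [0.1, 0.5, 1.0]
finger_gap: 0.0464
gripper_force: 0.0
[[297.3186   0.     260.0348]
 [  0.     297.3186 190.1202]
 [  0.       0.       1.    ]] [[ 0.564   0.7932  0.2297  0.4205]
 [ 0.8258 -0.5417 -0.1569 -0.2347]
 [-0.0001  0.2781 -0.9605  0.3843]
 [ 0.      0.      0.      1.    ]]
bar_top [177.8, 263.2] 0.64 [ 0.4832 -0.2735  0.084 ]
lug_tip [177.4, 264.5] 0.87 [ 0.4836 -0.2721  0.084 ]
barred_frame [180.3, 264.8] 0.84 [ 0.4863 -0.2736  0.084 ]
barred_frame [136.8, 460.6] 0.39 [ 0.5724 -0.0495  0.084 ]
[ 0.4835 -0.2767  0.2298] [[-0.8271  0.5621  0.0002]
 [ 0.5621  0.8271 -0.0001]
 [-0.0002  0.     -1.    ]] [-0.6118  0.0143  1.6097  0.      1.5174 -1.5857] 3.875
```

View pics/w1.png

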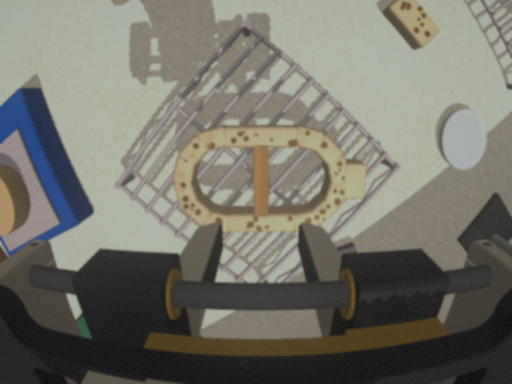

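The wrist view shows the frame lined up with the jaws: bar from (145,261) to (217,261), lug at (178,357), which puts the bar middle at about (0.484, -0.2765). That is right under the TCP, so I'll go down and grip.

```bash
python3 -m crank '[[0,0,0.045,0,0],[0,0,0.045,0,0],[0,0,0.030,0,0],[0,0,0.015,0,0],[0,0,0.015,0,0],[0,0,0.013,0,0],[0,0,0,0,0]]' 45
python3 -m crank '[[0,0,0,0,1],[0,0,0,0,1],[0,0,0,0,1],[0,0,0,0,1],[0,0,0,0,1],[0,0,0,0,1]]' 45
```

```text
t: 4.75
tcp_pos: [0.4831, -0.2766, 0.066]
eef_rot: [[-0.826, 0.564, -0.001], [0.564, 0.826, 0.001], [0.001, 0.0, -1.0]]
ft_force: [-0.6, 0.5, 1.3]
finger_gap: 0.0467
gripper_force: 0.0
t: 5.5
tcp_pos: [0.4837, -0.277, 0.0671]
eef_rot: [[-0.826, 0.564, 0.001], [0.564, 0.826, -0.0], [-0.001, -0.0, -1.0]]
ft_force: [-0.4, -0.1, 4.1]
finger_gap: 0.0153
gripper_force: 45.0
```

The bar is gripped, with a 15.3 mm gap at 45 N. Now lifting.

```bash
python3 -m crank '[[0,0,-0.01,0,1],[0,0,-0.02,0,1],[0,0,-0.025,0,1],[0,0,-0.025,0,1],[0,0,-0.025,0,1],[0,0,-0.018,0,1],[0,0,0,0,1],[0,0,0,0,1]]' 45
python3 - <<'E'
from h import *
np.set_printoptions(precision=4,suppress=True)
s=observe();print(s["tcp_pos"],s["moment"],s["ft_force"],s["finger_gap"])
p=read_camera("side");W=cloud(p)
x,y,z=W[...,0],W[...,1],W[...,2]
d=np.hypot(x-.484,y+.277)
m=(d<.13)&(d>.045)&(z>.13)&(z<.225)&(p["image"].astype(int).sum(-1)>300)
q=W[m];R=s["eef_rot"];u=(q-s["tcp_pos"])@R
t=q[:,2];print(len(q),np.percentile(t,[2,25,50,75,90,98]))
k=t>np.percentile(t,60);A=np.c_[u[k,:2],np.ones(k.sum())];print("slope x,y tool, z0",np.linalg.lstsq(A,t[k],rcond=None)[0])
cv2.imwrite("pics/s2.png",p["image"][:,:,::-1])
E
```

```text
t: 6.5
tcp_pos: [0.4829, -0.2766, 0.1887]
eef_rot: [[-0.825, 0.564, -0.001], [0.564, 0.825, 0.001], [0.001, -0.0, -1.0]]
ft_force: [-0.8, -0.6, -3.5]
finger_gap: 0.0157
gripper_force: 45.0
[ 0.4829 -0.2766  0.1887] [-0.0254  0.0268 -0.0294] [-0.7652 -0.5653 -3.4721] 0.015719038458241616
1795 [0.1748 0.1877 0.2012 0.2052 0.2064 0.2076]
slope x,y tool, z0 [ 0.0001 -0.0013  0.2057]
```

View pics/s2.png

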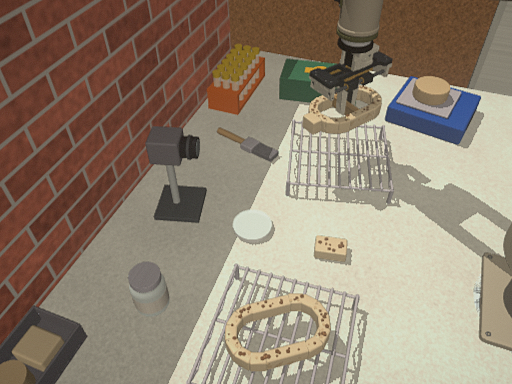

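The frame is in the air, level (slope about 0), with its lug at (128,310) in the picture. Next: carry it to the show point, then turn it +0.705 rad.

```bash
python3 -m crank '[[0.004,0.0146,0,0,1],[0.0083,0.03,0,0,1],[0.0083,0.03,0,0,1],[0.0083,0.03,0,0,1],[0.0083,0.03,0,0,1],[0.0083,0.03,0,0,1],[0.0083,0.03,0,0,1],[0.004,0.0146,-0.001,0,1]]' 45
python3 -m crank '[[0,0,0,0.07,1],[0,0,0,0.13,1],[0,0,0,0.14,1],[0,0,0,0.14,1],[0,0,0,0.14,1],[0,0,0,0.085,1],[0,0,0,0,1],[0,0,0,0,1]]' 45
cat > m.py <<'E'
from h import *
np.set_printoptions(precision=4,suppress=True)
import sys
s=observe();R=s["eef_rot"];tp=np.array(s["tcp_pos"]);print(s["t"],tp,"yaw y",np.degrees(np.arctan2(R[1][1],R[0][1])),s["finger_gap"])
for n in("side","top"):
    p=read_camera(n);W=cloud(p);x,y,z=W[...,0],W[...,1],W[...,2];im=p["image"].astype(int)
    d=np.hypot(x-tp[0],y-tp[1])
    cream=(im[...,0]-im[...,2]>25)
    m=(d<.135)&(d>.03)&(z>.165)&(z<.214)&cream
    q=W[m];t=q[:,2];top=q[t>np.percentile(t,60)]
    r=cv2.minAreaRect(q[:,:2].astype(np.float32));u=(top-tp)@R
    print(n,len(q),r,"z",np.percentile(t,[2,50,90,98]),np.linalg.lstsq(np.c_[u[:,:2],np.ones(len(u))],top[:,2],rcond=None)[0])
    k=im.copy()
    # lens front along stand axis
    a=np.radians(15.2);c=W[(np.hypot(x-.76,y+.012)<.05)&(z>.166)&(z<.212)]
    f=(c[:,:2]-[.797,-.0052])@[np.cos(a),np.sin(a)];g=(c[:,:2]-[.797,-.0052])@[-np.sin(a),np.cos(a)]
    j=f<-.03
    if j.sum()>20: print("lens front",np.percentile(f[j],[1,3,10]),"side range",np.percentile(g[j],[2,98]),"z",np.percentile(c[j,2],[2,98]))
    cv2.imwrite(f"pics/{n}{sys.argv[1]}.png",p["image"][:,:,::-1])
E
python3 m.py A
```

```text
t: 7.55
tcp_pos: [0.5536, -0.0692, 0.1898]
eef_rot: [[-0.827, 0.563, -0.001], [0.563, 0.827, 0.001], [0.002, -0.0, -1.0]]
ft_force: [0.0, -0.2, -3.0]
finger_gap: 0.0156
gripper_force: 45.0
t: 8.55
tcp_pos: [0.5537, -0.0715, 0.1904]
eef_rot: [[-0.265, 0.964, -0.0], [0.964, 0.265, 0.0], [0.0, -0.0, -1.0]]
ft_force: [-0.2, -0.2, -3.0]
finger_gap: 0.0155
gripper_force: 45.0
8.55 [ 0.5537 -0.0715  0.1904] yaw y 15.348822815602334 0.015472837499395122
side 2862 ((0.5616849064826965, -0.06654244661331177), (0.2104915976524353, 0.11617052555084229), 14.808594703674316) z [0.1761 0.2037 0.208  0.209 ] [-0.001  -0.0009  0.2074]
lens front [-0.0524 -0.0522 -0.0518] side range [-0.0178  0.0263] z [0.1733 0.2117]
top 255 ((0.5018965601921082, -0.07002537697553635), (0.12655186653137207, 0.07712157070636749), 67.09850311279297) z [0.2034 0.2069 0.209  0.2105] [ 0.0026 -0.0093  0.2081]
lens front [-0.0551 -0.0548 -0.0542] side range [-0.0242  0.0239] z [0.1739 0.2117]
```

```bash
python3 -c "
import cv2,numpy as np
a=[cv2.imread(f'pics/{n}A.png') for n in('side','top')]
cv2.imwrite('pics/AA.png',np.hstack([cv2.resize(a[0][90:260,130:350],(400,309)),cv2.resize(a[1][50:220,200:420],(400,309))]))"
```

```text
(no output)
```

View pics/AA.png

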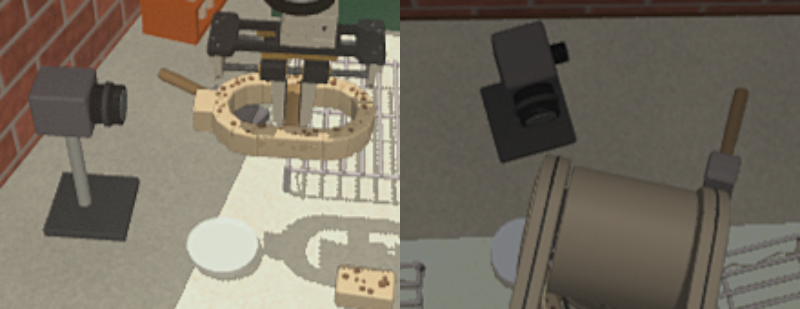

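The frame is 20 cm from the lens with its lug pointing at it. It is level, with its top at z≈0.207. I'll hold it there for about 2 s, then do the quarter turn. Negative is the better direction, because it takes joint 6 away from its limit.

```bash
python3 -m crank '[[0,0,0,0,1],[0,0,0,0,1],[0,0,0,0,1],[0,0,0,0,1],[0,0,0,0,1],[0,0,0,0,1],[0,0,0,0,1],[0,0,0,0,1]]' 45 | head -2
python3 -m crank '[[0,0,0,0,1],[0,0,0,0,1],[0,0,0,0,1],[0,0,0,0,1],[0,0,0,0,1],[0,0,0,0,1],[0,0,0,0,1],[0,0,0,0,1]]' 45
python3 -c "
from cell import *
print(observe()['joints'])"
```

```text
t: 9.65
tcp_pos: [0.5538, -0.0716, 0.1906]
t: 10.65
tcp_pos: [0.5538, -0.0716, 0.1907]
eef_rot: [[-0.263, 0.965, 0.0], [0.965, 0.263, 0.0], [-0.0, 0.0, -1.0]]
ft_force: [0.1, 0.0, -3.1]
finger_gap: 0.0156
gripper_force: 45.0
[-2.20323039e-01  3.94575141e-02  1.65574476e+00  1.16725081e-05
  1.44635668e+00 -4.86333709e-01]
```

Correction: a positive turn is the better one, since joint 6 goes from -0.49 to +1.08.

```bash
python3 -m crank '[[0,0,0,0.07,1],[0,0,0,0.14,1],[0,0,0,0.15,1],[0,0,0,0.15,1],[0,0,0,0.15,1],[0,0,0,0.15,1],[0,0,0,0.15,1],[0,0,0,0.15,1]]' 45 | head -2
python3 -m crank '[[0,0,0,0.15,1],[0,0,0,0.15,1],[0,0,0,0.1,1],[0,0,0,0.06,1],[0,0,0,0,1],[0,0,0,0,1],[0,0,0,0,1],[0,0,0,0,1]]' 45
python3 m.py B; python3 -c "
import cv2,numpy as np
a=[cv2.imread(f'pics/{n}B.png') for n in('side','top')]
cv2.imwrite('pics/BB.png',np.hstack([cv2.resize(i,(400,300)) for i in a]))"
```

```text
t: 11.65
tcp_pos: [0.5538, -0.0716, 0.1906]
t: 12.65
tcp_pos: [0.5538, -0.0715, 0.1906]
eef_rot: [[0.964, 0.264, -0.0], [0.264, -0.964, 0.0], [-0.0, -0.0, -1.0]]
ft_force: [-0.6, 0.6, -2.8]
finger_gap: 0.016
gripper_force: 45.0
12.65 [ 0.5538 -0.0715  0.1906] yaw y -74.68686568421425 0.01602369869526359
side 1672 ((0.5492154359817505, -0.058913424611091614), (0.11771558970212936, 0.1707884967327118), 15.310653686523438) z [0.1774 0.2061 0.2083 0.2093] [0.001  0.0005 0.2078]
lens front [-0.0523 -0.0521 -0.0518] side range [-0.0182  0.0261] z [0.1745 0.2116]
top 256 ((0.5189164280891418, -0.054572612047195435), (0.13244184851646423, 0.09933791309595108), 50.38064193725586) z [0.203  0.2069 0.2091 0.2106] [-0.0285 -0.0027  0.2073]
lens front [-0.0548 -0.0547 -0.0543] side range [-0.0242  0.0241] z [0.1763 0.2118]
```

View pics/BB.png

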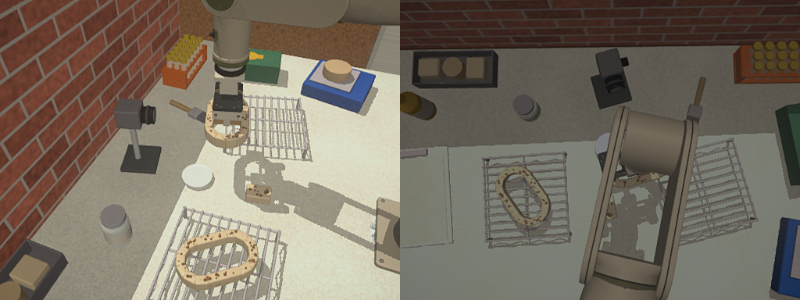

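The frame is level at z≈0.19, its long side faces the lens at 15.3°, and everything else is where it was. I'll hold briefly, then hand in.

```bash
python3 -m crank '[[0,0,0,0,1],[0,0,0,0,1],[0,0,0,0,1],[0,0,0,0,1],[0,0,0,0,1],[0,0,0,0,1],[0,0,0,0,1],[0,0,0,0,1]]' 45
python3 -m crank '[[0,0,0,0,1],[0,0,0,0,1],[0,0,0,0,1],[0,0,0,0,1]]' 45 | head -2
python3 -c "
from cell import *
print(job_done())"
```

```text
t: 13.75
tcp_pos: [0.5538, -0.0716, 0.1907]
eef_rot: [[0.965, 0.264, 0.0], [0.264, -0.965, -0.0], [0.0, 0.0, -1.0]]
ft_force: [0.2, 0.5, -3.3]
finger_gap: 0.0158
gripper_force: 45.0
t: 14.25
tcp_pos: [0.5538, -0.0716, 0.1907]
the job is handed in; nothing more can be done
None
```

I showed the barred frame to the lens lug-first for about 2 s, then turned it so a long side faces the lens, and handed the job in at 14.3 s with the arm still holding it level at lens height, about 20 cm ahead; no verdict came back.

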